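# Oil and zero the skiving machine's presser foot

## Task

Set the presser foot of the leather skiving machine: first give the red pump cap of the oiler beside it a full press and let it spring back up, so that the screw is oiled. Then turn the black thumbscrew on top of the machine's head clockwise until it seats, back it off a quarter turn, and finish still gripping it there, so that it cannot creep while a workmate nips up its locknut. Leave the thread cone, the spanner and the dye jar where they are.

Things in the scene. Friction and masses are not known exactly. Their poses are not given: they have to be found in the camera images.
- machine: Olive-green bench skiving machine, fixed. Origin: centre of its underside on the table; z up, front (-x) roughly to the robot. In its frame (mm): base plate x -110..110, y -180..220; gear housing x -70..100, y -10..210, up to 137, handwheel to y 240; swan-neck arm (top about 200) to the head, a 44 square block at x -22, y -75, top at 197; work plate below it. The thumbscrew is the highest point.
- adjuster_grip (a point): Centre of the thumbscrew's black knurled round knob on the head: upright, 28 mm diameter, 24 mm tall, can be gripped at any yaw. This point is on its axis, half-way up, 234 mm above the table; its underside is 25 mm above the head's top (a brass locknut 17 mm wide, 6.5 mm high lies on that). Nothing else stands within 50 mm at its height. White index line on the top face, axis to rim.
- adjuster (a joint): Turn of the thumbscrew (rad): 0 = seated (end stop), negative = turned out; clockwise seen from above raises it. Starts 1.1 to 2.7 rad out. About 0.06 N m of friction; stays where it is left. When seated it stops dead: turning on, a gripper feels the moment rise and slips round the knob. Seated, the index line points along the machine's -x. Sinks 1.25 mm a turn.
- oiler: One-shot oiler, fixed: amber oil bottle of 62 mm diameter on a 74 mm square dark steel foot bolted to the table, aluminium pump head (48 mm diameter, top at 128 mm), copper pipe (5 mm) down its +x side 44 mm off the axis. Origin: centre of its underside, z up.
- oiler_cap_top (a point): Centre of the top face of the oiler's red pump cap: flat disc of 34 mm diameter and 16 mm thick, on a 14 mm stem, on the bottle's axis; its top is 158 mm above the table when up.
- oiler_cap (a joint): How far the pump cap is pressed down (m): 0 = up, 0.009 = fully down. Spring: about 3 N to start it moving, 9 N when fully down; it springs back when let go.
- cone_mid (a point): Cone of red-brown thread on a white base, loose, upright: 64 mm diameter at the foot, 88 mm tall; this point is on its axis 40 mm up. Bystander.
- spanner_mid (a point): Steel spanner 150 mm long, 38 mm wide at the jaw, 8 mm thick, lying flat and loose in front of the machine; this point is its middle, its x axis runs along it. Bystander.
- jar_mid (a point): Dark red dye jar with black lid, loose, upright: 52 mm diameter, 65 mm tall; this point is on its axis half-way up. Bystander.
There are look-alikes about, which are no part of the job. There is more than one size of the oiler; the job needs the larger.

How it is judged:
By the outcome, as a careful person would: the job done as asked, in the order asked, and still so for the second after the job is handed in, while the arm keeps its last pose, push and grip.
It also fails if it takes over 64 s, if anything falls off the work surface, if the arm or the gripper's body presses on something with over 40 N, if the wrist force passes 120 N, or if a joint passes its speed limit or range.

## Robot

A 6-joint arm with a two-finger parallel gripper is mounted at the origin on the work surface. World frame = base frame: x ahead of the robot, y to its left, z up, the work surface at z = 0. Lengths are in m, angles in degrees, forces in N, time in s.
With the tool pointing down it reaches from about 0.35 to 0.85 m from the base axis. Payload 8.1 kg.
Tool frame: the origin (TCP) lies where the fingers leave the gripper's body, on its centre line; the fingertips stand 73 mm ahead of it and the grasp point (between the pads) lies 54 mm ahead of it; z points along the fingers, y is the line along which they close (so a half turn about z gives the same grasp; the last joint's range is limited). The gripper opens to 85 mm and grips with 20 to 120 N. Pads are 22 mm wide; open, the fingers measure 114 mm over their backs; the gripper's body (76 mm by 85 mm) begins 54 mm behind the grasp point. The pads swing forward as they close: fully open they stand 13 mm farther back than shut.
Start: joints at [58.877, 7.471, 85.268, -0, 87.261, -4.893], TCP at [0.265, 0.538, 0.304] pointing down, gripper open.
Joint ranges: [-169.43, 169.43], [-51.17, 129.36], [1.28, 143.12], [-76.62, 256.62], [0, 156.53], [-152.29, 152.29]. Speed limits (degrees/s): [136.94, 136.94, 159.86, 180, 180, 180].

## Interface

Orientations are given as a 3x3 rotation matrix whose columns are the frame's x, y, z axes.
In Python, from rig import r gives the robot as it stands.
- The arm moves only by the tool carry_out, never from a script. Its argument "motion" is a list of rows, each a list of 7 numbers: the shift along the world's x, y, z in cm, then the turn, a rotation vector about the world's x, y, z in rad, then the opening, from 0 (shut) to 1 (fully open). A call has 1 to 20 rows; each row shifts and turns the commanded pose from where the row before left it; what a row does not reach is not made up. A row lasts 1/12 s, in which the tool goes at most 41.7 mm and 7.16 degrees, less where a joint would pass 70% of its speed; a pose out of reach is approached as far as the arm can. A call is refused whole if a number of a shift passes 4.17 or a number of a turn 0.125, either way. A call with a gripper value outside its range is refused whole. The fingers move at their own pace and stop on an object; "squeeze" is the grip in N (left out, the last holds). Time passes only in rows, so rows that do not move let the fingers close. It gives the time, the measured TCP pose, the force, the opening and the grip force at its end, in the units of the state.
- r.get_state(): the state, without advancing time (a new reading comes with each control period).
- r.grab_frame(name): name is "scene" or "top"; returns a dict with "frame" (420x560x3 uint8, red, green, blue), "camera_matrix" (3x3 intrinsics, pixels), "xyz" and "orientation" of the camera in the world. Camera axes: x right, y down, z forward; pixel columns grow to the right and rows downward; lengths in m; the calibration is good to about 2 mm. A picture is of the moment at which its call begins. There is no depth.
- r.hand_in(): hands the job in; it is judged then, once.
Trained networks look in a picture, given as the dict that the camera call returned (one of the last four; its "shot" number tells which), for a name from the list of things; names that differ only in an ending like _2 or _b are one class to them, and where a whole thing is asked for, a point or a joint stands for the part that bears it (a point fixed in the world has none). Each returns a list of dicts, best first, with "p" (0 to 1); they miss things now and then, are a little off and sometimes report something else, mostly with a low value. They report only what shows in the picture. A call takes as long as a camera call. They do not tell look-alikes from the thing itself.
- r.recognise(picture, name): "location" ([x, y, z] in m, in world coordinates, good to about 4 mm: the middle of the surface that is visible of it).
- r.regions_of(picture, name): "mask" (420x560 bool, what is visible of it).
The state is a dict: "time_s": time; "q": joint angles; "joint_velocities": joint speeds; "tau": joint torques, N m; "position": TCP position; "eef_rot": TCP orientation; "force": force on the tool from outside, world axes, zero at the start; "ft_torque": the same for the moment, N m; "width": finger opening in m; "gripper_force": force on a finger pad.
Only numpy, scipy, OpenCV 4.12 (cv2) and the standard library are available. Lean on these libraries where they do the work, as an engineer would, in place of code of your own. Each camera call takes 0.05 s, during which the arm holds its last target. There are 200 camera calls.

## Working session

There is one attempt and no reset: what is moved stays moved. The work goes in short steps, Python scripts to look and compute and a tool call to move; the robot and the scene stay as the last step left them, time stands still between calls to the robot, and variables do not carry over. Pictures are saved under pics/ and viewed, at most 10 in all, crops included, and the job is handed in when it is done.

Besides the shell and the picture viewer there is one more tool, called after "Request:" as name(argument=value, ...), one argument or row to a line, values as JSON. carry_out: Moves the arm, as the interface text tells. Its arguments: {"type":"object","properties":{"motion":{"type":"array","items":{"type":"array","items":{"type":"number"}}},"squeeze":{"type":"number"}},"required":["motion"]}

```bash
mkdir -p pics; cat > h.py <<'E'
from rig import r
import numpy as np, cv2
def ray(f,u,v):
    K=np.array(f["camera_matrix"]);R=np.array(f["orientation"])
    d=R@np.linalg.inv(K)@[u,v,1]; return np.array(f["xyz"]),d
def atz(f,u,v,z):
    o,d=ray(f,u,v); return o+d*(z-o[2])/d[2]
def proj(f,p):
    c=np.array(f["orientation"]).T@(np.array(p)-np.array(f["xyz"])); c=np.array(f["camera_matrix"])@c; return c[:2]/c[2]
def save(im,n): cv2.imwrite("pics/"+n,cv2.cvtColor(im,cv2.COLOR_RGB2BGR))
E
python3 - <<'E'
from h import *
np.set_printoptions(precision=4,suppress=True)
fs={n:r.grab_frame(n) for n in("scene","top")}
for n,f in fs.items():
    save(f["frame"],n+".png"); print(n,np.array(f["xyz"]),f["camera_matrix"][0])
    for k in("adjuster_grip","oiler_cap_top","machine","oiler","cone_mid","spanner_mid","jar_mid"):
        for d in r.recognise(f,k)[:4]: print(k,round(d["p"],2),np.array(d["location"]),proj(f,d["location"]).round())
print(r.get_state()["eef_rot"])
E
```

```text
scene [0.9644 0.2335 1.0747] [396.2603   0.     282.637 ]
adjuster_grip 0.63 [0.5849 0.0235 0.2447] [298. 228.]
adjuster_grip 0.54 [0.6549 0.1306 0.1392] [319. 290.]
oiler_cap_top 0.54 [ 0.3208 -0.2026  0.114 ] [280. 148.]
machine 0.74 [0.655  0.1341 0.1397] [320. 291.]
oiler 0.93 [ 0.4553 -0.2426  0.09  ] [245. 177.]
oiler 0.87 [ 0.3381 -0.2     0.0626] [278. 162.]
cone_mid 0.64 [0.4674 0.2678 0.0493] [395. 272.]
cone_mid 0.57 [0.4054 0.0686 0.0075] [340. 227.]
spanner_mid 0.54 [0.407  0.0703 0.0062] [340. 228.]
jar_mid 0.65 [ 0.4662 -0.3544  0.0546] [215. 170.]
jar_mid 0.19 [ 0.4466 -0.2488  0.1542] [243. 161.]
top [ 0.2915 -0.0556  1.2341] [482.0005   0.     276.7192]
adjuster_grip 0.63 [0.5786 0.0191 0.2466] [240. 159.]
oiler_cap_top 0.71 [ 0.4424 -0.2527  0.1604] [362. 230.]
oiler_cap_top 0.51 [ 0.3289 -0.1982  0.1173] [335. 282.]
machine 0.63 [0.6003 0.1082 0.127 ] [207. 163.]
oiler 0.91 [ 0.3194 -0.1999  0.0679] [334. 286.]
oiler 0.62 [ 0.4329 -0.2407  0.1001] [352. 238.]
oiler 0.29 [0.5792 0.015  0.2492] [242. 158.]
cone_mid 0.58 [0.4462 0.2606 0.0512] [146. 231.]
spanner_mid 0.94 [0.4105 0.0671 0.0056] [226. 249.]
jar_mid 0.98 [ 0.4552 -0.3542  0.0612] [396. 231.]
jar_mid 0.62 [ 0.4353 -0.2442  0.1001] [354. 237.]
jar_mid 0.33 [0.5968 0.107  0.1246] [207. 165.]
[[-0.897   0.4419  0.0001]
 [ 0.4419  0.897   0.0001]
 [-0.      0.0001 -1.    ]]
```

View pics/scene.png

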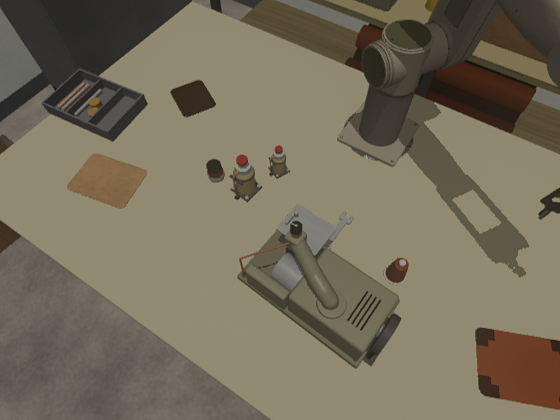

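View pics/top.png

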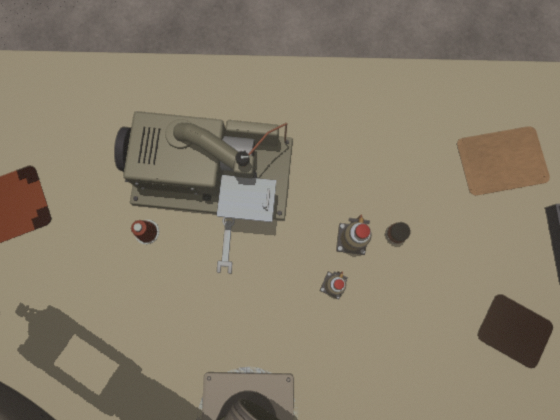

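The scene shows two oilers: the larger at scene (243,177) / top (360,232), the smaller at scene (279,160) / top (337,285). The cap candidates are those two red caps, plus the red cone tip at top (140,228). The black knob candidates are the thumbscrew at top (242,158), the jar lid at (399,232) and the handwheel at (122,148). I choose the large oiler's cap and the knob on the head.

```bash
python3 - <<'E'
from h import *
from scipy.optimize import least_squares
np.set_printoptions(precision=4,suppress=True)
T=r.grab_frame("top");S=r.grab_frame("scene")
def red(f,c,rad=13):
    im=f["frame"].astype(int);m=(im[...,0]>110)&(im[...,0]>2*im[...,1])
    yy,xx=np.nonzero(m);k=np.hypot(xx-c[0],yy-c[1])<rad
    return np.array([xx[k].mean(),yy[k].mean()]),k.sum()
for ct,cs in(((361,231),(242,160)),((338,285),(279,149))):
    a,na=red(T,ct);b,nb=red(S,cs)
    s=least_squares(lambda p:np.r_[proj(T,p)-a,proj(S,p)-b],[.4,-.2,.15])
    print(a,na,b,nb,s.x,s.fun,atz(T,*a,.158))
c1=cv2.resize(T["frame"][200:300,310:410],(400,400),interpolation=cv2.INTER_CUBIC)
c2=cv2.resize(T["frame"][133:183,217:267],(400,400),interpolation=cv2.INTER_CUBIC)
save(np.hstack([c1,c2]),"crop.png")
for u,v in((132,206),(288,216),(292,138)): print(atz(T,u,v,.012))
for n in ("adjuster_grip","oiler_cap_top"):
  for f in (T,S):
    for d in r.regions_of(f,n)[:2]:
        yy,xx=np.nonzero(d["mask"]);print(n,d["p"],xx.mean(),yy.mean(),len(xx),xx.min(),xx.max(),yy.min(),yy.max(),atz(f,xx.mean(),yy.mean(),.24))
E
```

```text
[362.3566 230.814 ] 129 [241.3562 158.9863] 73 [ 0.4424 -0.2553  0.155 ] [ 0.2389 -0.1203  0.3357  0.0724] [ 0.4417 -0.2542  0.158 ]
[338.5741 283.963 ] 54 [278.1562 148.375 ] 32 [ 0.324  -0.2064  0.1127] [ 0.2007 -0.0923  0.2912  0.0545] [ 0.3225 -0.1999  0.158 ]
[0.5148 0.3115 0.012 ]
[ 0.4967 -0.0904  0.012 ]
[ 0.7066 -0.098   0.012 ]
adjuster_grip 0.67 241.70857142857142 158.0742857142857 175 235 248 151 165 [0.582  0.0169 0.24  ]
adjuster_grip 0.61 295.5532994923858 227.37055837563452 197 289 302 219 235 [0.5855 0.0166 0.24  ]
oiler_cap_top 0.56 144.82608695652175 230.64272211720228 529 131 158 220 243 [0.4217 0.2126 0.24  ]
oiler_cap_top 0.46 361.9580838323353 230.51497005988023 167 355 369 224 237 [ 0.4308 -0.2383  0.24  ]
oiler_cap_top 0.53 241.58139534883722 160.41860465116278 86 237 246 156 165 [ 0.4944 -0.2078  0.24  ]
oiler_cap_top 0.53 278.0 149.5 52 275 281 146 153 [ 0.4124 -0.1473  0.24  ]
```

View pics/crop.png

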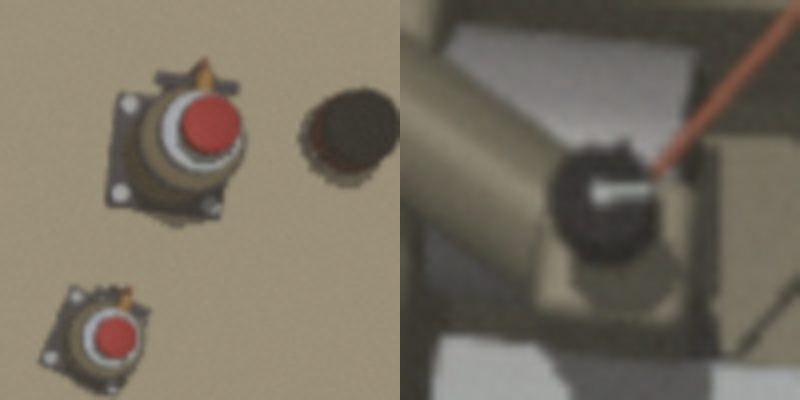

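The crop confirms it: the larger oiler's cap is at crop (210,123) and the thumbscrew knob at (605,203). Its index line points image-right (≈ world −y), so it is about 1.6 rad out. I'll press the cap first.

Request:
carry_out(
  motion=[
    [0,0,2.8,0,0,0,0],
    [0,0,2.8,0,0,0,0],
    [0.88,-3.95,0,0,0,0,0],
    [0.88,-3.95,0,0,0,0,0],
    [0.88,-3.95,0,0,0,0,0],
    [0.88,-3.95,0,0,0,0,0],
    [0.88,-3.95,0,0,0,0,0],
    [0.88,-3.95,0,0,0,0,0],
    [0.88,-3.95,0,0,0,0,0],
    [0.88,-3.95,0,0,0,0,0],
    [0.88,-3.95,0,0,0,0,0],
    [0.88,-3.95,0,0,0,0,0],
    [0.88,-3.95,0,0,0,0,0],
    [0.88,-3.95,0,0,0,0,0],
    [0.88,-3.95,0,0,0,0,0],
    [0.88,-3.95,0,0,0,0,0],
    [0.88,-3.95,0,0,0,0,0],
    [0.88,-3.95,0,0,0,0,0],
    [0.88,-3.95,0,0,0,0,0],
    [0.88,-3.95,0,0,0,0,0],
  ],
  squeeze=25,
)

```text
time_s: 2.77
position: [0.4234, -0.1751, 0.3602]
eef_rot: [[-0.897, 0.442, 0.001], [0.442, 0.897, -0.0], [-0.001, 0.0, -1.0]]
force: [0.7, 0.5, 0.8]
width: -0.0003
gripper_force: 0.0
```

Request:
carry_out(
  motion=[
    [0.62,-2.7,0,0,0,0,0],
    [0.62,-2.7,0,0,0,0,0],
    [0.62,-2.7,0,0,0,0,0],
    [0,0,-3,0,0,0,0],
    [0,0,-3,0,0,0,0],
    [0,0,-3,0,0,0,0],
    [0,0,-2,0,0,0,0],
    [0,0,-1,0,0,0,0],
    [0,0,0,0,0,0,0],
    [0,0,0,0,0,0,0],
  ],
)

```text
time_s: 3.6
position: [0.4423, -0.2538, 0.2405]
eef_rot: [[-0.897, 0.442, 0.0], [0.442, 0.897, -0.0], [-0.0, -0.0, -1.0]]
force: [-0.0, 0.7, -0.3]
width: -0.0001
gripper_force: 0.0
```

```bash
python3 - <<'E'
from h import *
f=r.grab_frame("scene");save(np.hstack([cv2.resize(f["frame"][110:210,190:310],(720,600))]),"near.png")
s=r.get_state();print(s["position"],s["force"])
for d in r.recognise(f,"oiler_cap_top")[:2]:print(d)
E
```

```text
[ 0.44281534 -0.25416674  0.24158685] [-0.00104078  0.61559744  0.92703854]
{'location': [0.3235, -0.2027, 0.1176], 'p': 0.41}
```

View pics/near.png

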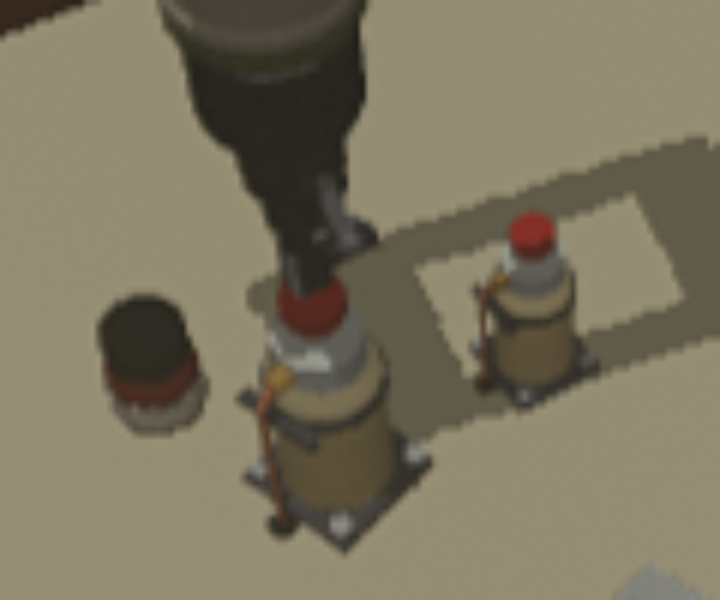

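The closed fingertips are above the large oiler's cap at crop (312,290). Pressing now.

Request:
carry_out(
  motion=[
    [0,0,-0.4,0,0,0,0],
    [0,0,-0.4,0,0,0,0],
    [0,0,-0.3,0,0,0,0],
    [0,0,-0.3,0,0,0,0],
    [0,0,0,0,0,0,0],
    [0,0,0,0,0,0,0],
  ],
)

```text
time_s: 4.2
position: [0.4426, -0.2541, 0.2266]
eef_rot: [[-0.897, 0.442, 0.001], [0.442, 0.897, -0.001], [-0.002, -0.0, -1.0]]
force: [1.5, -0.2, 4.6]
width: 0.0001
gripper_force: 2.7
```

Request:
carry_out(
  motion=[
    [0,0,-0.2,0,0,0,0],
    [0,0,-0.2,0,0,0,0],
    [0,0,-0.1,0,0,0,0],
    [0,0,0,0,0,0,0],
    [0,0,0,0,0,0,0],
  ],
)

```text
time_s: 4.62
position: [0.4427, -0.2541, 0.2221]
eef_rot: [[-0.897, 0.442, 0.001], [0.442, 0.897, -0.001], [-0.002, -0.0, -1.0]]
force: [-0.5, 1.4, 8.7]
width: -0.0
gripper_force: 4.2
```

Request:
carry_out(
  motion=[
    [0,0,-0.1,0,0,0,0],
    [0,0,-0.1,0,0,0,0],
    [0,0,0,0,0,0,0],
    [0,0,0,0,0,0,0],
  ],
)

```text
time_s: 4.95
position: [0.4428, -0.2541, 0.2215]
eef_rot: [[-0.897, 0.442, 0.002], [0.442, 0.897, -0.001], [-0.002, -0.0, -1.0]]
force: [-4.9, 3.9, 18.0]
width: -0.0002
gripper_force: 9.2
```

Bottomed out: 18 N with no further travel. Releasing and heading to the knob.

Request:
carry_out(
  motion=[
    [0,0,1,0,0,0,0],
    [0,0,1.5,0,0,0,0],
    [0,0,3,0,0,0,0],
    [0,0,3,0,0,0,0],
    [0,0,3,0,0,0,0],
    [0,0,2.5,0,0,0,0.5],
    [1.4,2.7,0,0,0,0,0.8],
    [1.4,2.7,0,0,0,0,0.8],
    [1.4,2.7,0,0,0,0,0.8],
    [1.4,2.7,0,0,0,0,0.8],
    [1.4,2.7,0,0,0,0,0.8],
    [1.4,2.7,0,0,0,0,0.8],
    [0,0,0,0,0,0,0.8],
    [0,0,0,0,0,0,0.8],
  ],
)

```text
time_s: 6.12
position: [0.5263, -0.0904, 0.3583]
eef_rot: [[-0.898, 0.439, -0.001], [0.439, 0.898, 0.0], [0.001, -0.0, -1.0]]
force: [-1.1, 0.8, -0.0]
width: 0.0681
gripper_force: 0.0
```

```bash
python3 - <<'E'
from h import *
from scipy.optimize import least_squares
T=r.grab_frame("top");S=r.grab_frame("scene")
def red(f,c,rad=13):
    im=f["frame"].astype(int);m=(im[...,0]>110)&(im[...,0]>2*im[...,1])
    yy,xx=np.nonzero(m);k=np.hypot(xx-c[0],yy-c[1])<rad
    return np.array([xx[k].mean(),yy[k].mean()])
a,b=red(T,(361,231)),red(S,(242,160));print("cap",a,b)
def cen(f):
    d=r.regions_of(f,"adjuster_grip");
    for e in d:
        yy,xx=np.nonzero(e["mask"]);
        if len(xx)<400:return np.array([xx.mean(),yy.mean()]),len(xx)
    return None
t,s=cen(T),cen(S);print(t,s)
im=T["frame"]
# disc: dark pixels around the knob
g=cv2.resize(im[138:178,222:262],(600,600),interpolation=cv2.INTER_CUBIC);save(g,"knob.png")
for p in((.581,.0165,.246),(.583,.0175,.234)):print(proj(T,p),proj(S,p))
if t and s:
    q=least_squares(lambda p:np.r_[proj(T,p)-t[0],proj(S,p)-s[0]],[.58,.02,.24]);print(q.x,q.fun)
st=r.get_state();print(st["position"],st["q"],st["force"])
E
```

```text
cap [362.29770992 230.83969466] [241.35616438 158.98630137]
None (array([295.40764331, 227.85987261]), 157)
[241.70149981 157.72093882] [296.58186511 224.7578292 ]
[241.62057232 158.39874768] [296.37581966 227.93558609]
[ 0.52573358 -0.09277529  0.35872142] [-1.55014426e+01 -3.75252025e+00  9.10550344e+01 -1.79674184e-02
  9.27219257e+01 -7.91978162e+01] [ 0.48795847 -0.24472598  0.10371317]
```

View pics/knob.png

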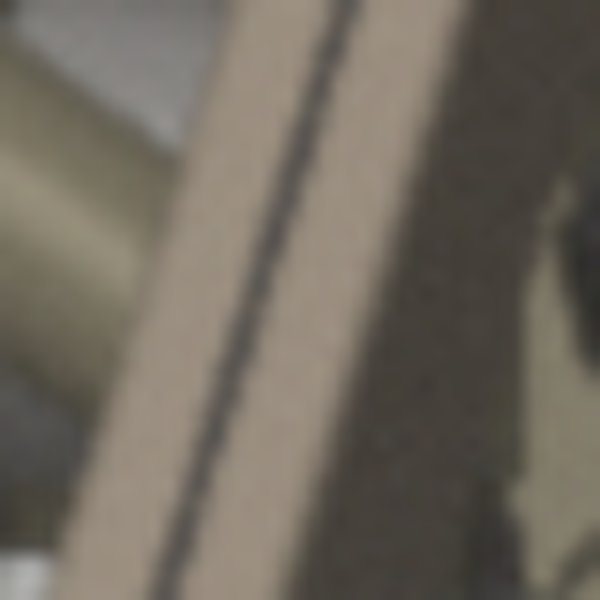

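The picture shows the arm covering the knob in the top view. The cap's pixels are back where they were, so it sprang up. Going over the knob and down.

Request:
carry_out(
  motion=[
    [1.86,3.63,0,0,0,0,0.7],
    [1.86,3.63,0,0,0,0,0.7],
    [1.86,3.63,0,0,0,0,0.7],
    [0,0,0,0,0,0,0.7],
    [0,0,-2,0,0,0,0.7],
    [0,0,-2,0,0,0,0.7],
    [0,0,-1.5,0,0,0,0.7],
    [0,0,-1,0,0,0,0.7],
    [0,0,-0.4,0,0,0,0.7],
    [0,0,0,0,0,0,0.7],
    [0,0,0,0,0,0,0.7],
  ],
)

```text
time_s: 7.23
position: [0.5822, 0.0166, 0.2907]
eef_rot: [[-0.897, 0.443, 0.001], [0.443, 0.897, -0.0], [-0.001, 0.0, -1.0]]
force: [-0.1, 0.3, 0.6]
width: 0.0598
gripper_force: 0.0
```

```bash
python3 - <<'E'
from h import *
f=r.grab_frame("scene");save(cv2.resize(f["frame"][180:260,240:350],(770,560),interpolation=cv2.INTER_CUBIC),"grip.png")
s=r.get_state();print(s["position"],s["force"],s["ft_torque"],s["q"])
p=np.array(s["position"]);print(proj(f,p-[0,0,.054]))
E
```

```text
[0.58242948 0.01671561 0.2912311 ] [ 0.3081008  -0.27836007 -0.02453117] [-0.00443595 -0.03876792  0.01196474] [-3.39578637e+00  5.05908598e+00  8.91793186e+01 -2.89455068e-03
  8.56567916e+01 -6.71343026e+01]
[296.2547311  226.97227534]
```

View pics/grip.png

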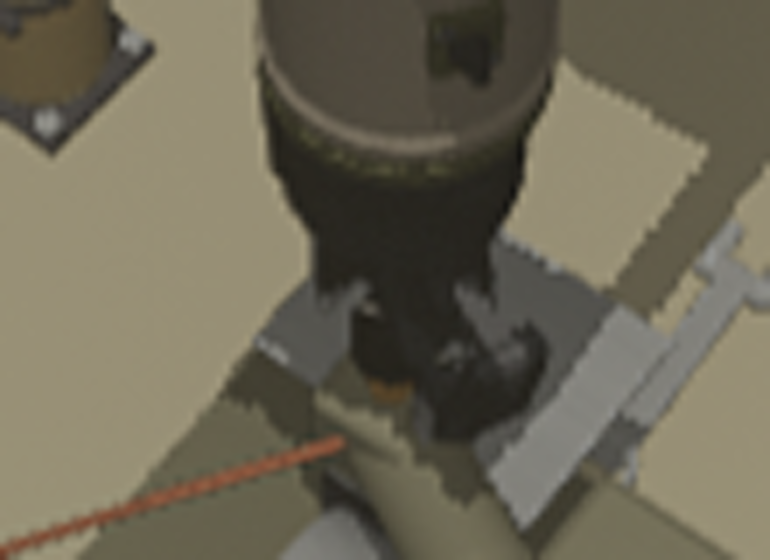

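The fingers straddle the knob at crop (385,340), with the brass nut visible below it. Closing.

Request:
carry_out(
  motion=[
    [0,0,0,0,0,0,0],
    [0,0,0,0,0,0,0],
    [0,0,0,0,0,0,0],
    [0,0,0,0,0,0,0],
    [0,0,0,0,0,0,0],
    [0,0,0,0,0,0,0],
  ],
  squeeze=30,
)

```text
time_s: 7.78
position: [0.5822, 0.0167, 0.291]
eef_rot: [[-0.897, 0.442, 0.001], [0.442, 0.897, -0.001], [-0.001, -0.0, -1.0]]
force: [-2.6, -2.7, 6.3]
width: 0.0272
gripper_force: 29.6
```

```bash
cat > st.py <<'E'
from h import *
np.set_printoptions(precision=4,suppress=True)
s=r.get_state();R=np.array(s["eef_rot"])
print(s["time_s"],s["position"],"F",np.array(s["force"]),"M",np.array(s["ft_torque"]),"xang",np.degrees(np.arctan2(R[1,0],R[0,0])),s["width"],s["gripper_force"],"q6",s["q"][5],"tau6",s["tau"][5])
E
python3 st.py
```

```text
7.7833 [0.5822 0.0167 0.291 ] F [-2.5587 -2.7429  6.276 ] M [-0.4634  0.4519 -0.0049] xang 153.7613941015955 0.027216633068053123 29.594943523406982 q6 -67.13134299671992 tau6 0.018257417832501233
```

Request:
carry_out(
  motion=[
    [-0.03,-0.05,0.05,0,0,0,0],
    [0,0,0,0,0,-0.12,0],
    [0,0,0,0,0,-0.12,0],
    [0,0,0,0,0,-0.12,0],
    [0,0,0,0,0,-0.12,0],
    [0,0,0,0,0,-0.12,0],
    [0,0,0,0,0,-0.12,0],
    [0,0,0,0,0,-0.12,0],
    [0,0,0,0,0,-0.12,0],
    [0,0,0,0,0,-0.12,0],
    [0,0,0,0,0,-0.12,0],
    [0,0,0,0,0,0,0],
    [0,0,0,0,0,0,0],
  ],
)

```text
time_s: 8.87
position: [0.582, 0.0165, 0.2908]
eef_rot: [[0.083, 0.997, 0.001], [0.997, -0.083, -0.0], [-0.0, 0.001, -1.0]]
force: [0.6, -2.0, 2.9]
width: 0.0271
gripper_force: 29.8
```

```bash
python3 st.py
```

```text
8.8667 [0.582  0.0165 0.2908] F [ 0.5926 -2.0241  2.9254] M [-0.2292 -0.0024 -0.0756] xang 85.22695824467951 0.02707143633416464 29.758090674877167 q6 1.3600580444477248 tau6 0.9098807908594608
```

Request:
carry_out(
  motion=[
    [0,0,0,0,0,-0.1,0],
    [0,0,0,0,0,-0.1,0],
    [0,0,0,0,0,-0.1,0],
    [0,0,0,0,0,0,0],
    [0,0,0,0,0,0,0],
  ],
)

```text
time_s: 9.28
position: [0.5819, 0.0166, 0.2908]
eef_rot: [[0.372, 0.928, 0.001], [0.928, -0.372, -0.0], [0.0, 0.001, -1.0]]
force: [-0.1, -2.5, 4.1]
width: 0.0272
gripper_force: 29.8
```

```bash
python3 st.py
```

```text
9.2833 [0.5819 0.0166 0.2908] F [-0.0957 -2.4624  4.1458] M [-0.3281 -0.1188 -0.0304] xang 68.15936504183935 0.027228466813017525 29.813664257526398 q6 18.427853858567197 tau6 0.659712553024292
```

Request:
carry_out(
  motion=[
    [0,0,0,0,0,-0.05,0],
    [0,0,0,0,0,-0.05,0],
    [0,0,0,0,0,0,0],
    [0,0,0,0,0,0,0],
  ],
)

```text
time_s: 9.62
position: [0.5819, 0.0166, 0.2907]
eef_rot: [[0.464, 0.886, 0.001], [0.886, -0.464, -0.0], [0.0, 0.001, -1.0]]
force: [0.4, -1.0, 4.4]
width: 0.0268
gripper_force: 29.9
```

```bash
python3 st.py
```

```text
9.6167 [0.5819 0.0166 0.2907] F [ 0.3774 -0.9835  4.4273] M [-0.28   -0.1273 -0.0444] xang 62.37724699422109 0.026829351765058886 29.87371802330017 q6 24.21065093817906 tau6 0.2454561833292246
```

Request:
carry_out(
  motion=[
    [0,0,0,0,0,-0.05,0],
    [0,0,0,0,0,-0.05,0],
    [0,0,0,0,0,0,0],
    [0,0,0,0,0,0,0],
  ],
)

```text
time_s: 9.95
position: [0.5819, 0.0166, 0.2907]
eef_rot: [[0.55, 0.835, 0.001], [0.835, -0.55, -0.0], [0.0, 0.001, -1.0]]
force: [1.2, -1.8, 5.6]
width: 0.027
gripper_force: 29.9
```

```bash
python3 st.py
```

```text
9.95 [0.5819 0.0166 0.2907] F [ 1.2213 -1.8068  5.6445] M [-0.3087 -0.1525 -0.0442] xang 56.60193867893283 0.027027572091725797 29.92636889219284 q6 29.98773250567467 tau6 0.26354771107435226
```

Request:
carry_out(
  motion=[
    [0,0,0,0,0,-0.05,0],
    [0,0,0,0,0,-0.05,0],
    [0,0,0,0,0,0,0],
    [0,0,0,0,0,0,0],
  ],
)

```text
time_s: 10.28
position: [0.5821, 0.0169, 0.2907]
eef_rot: [[0.631, 0.776, 0.001], [0.776, -0.631, 0.0], [0.001, 0.001, -1.0]]
force: [3.7, 0.6, 3.4]
width: 0.0273
gripper_force: 29.9
```

```bash
python3 st.py
```

```text
10.2833 [0.5821 0.0169 0.2907] F [3.6794 0.6477 3.3738] M [ 0.0416 -0.6623  0.139 ] xang 50.87102648115477 0.027300467135863746 29.88759219646454 q6 35.73225592783748 tau6 0.504181981086731
```

Request:
carry_out(
  motion=[
    [0,0,0,0,0,-0.05,0],
    [0,0,0,0,0,-0.05,0],
    [0,0,0,0,0,0,0],
    [0,0,0,0,0,0,0],
  ],
)

```text
time_s: 10.62
position: [0.5819, 0.0167, 0.2906]
eef_rot: [[0.706, 0.709, 0.001], [0.709, -0.706, 0.0], [0.0, 0.0, -1.0]]
force: [2.7, -1.0, 4.8]
width: 0.0269
gripper_force: 30.0
```

```bash
python3 st.py
```

```text
10.6167 [0.5819 0.0167 0.2906] F [ 2.6838 -1.0024  4.8386] M [-0.1514 -0.5125  0.1828] xang 45.11751517695363 0.026853329999948345 29.996778666973114 q6 41.476963092385645 tau6 0.5209937877953053
```

Request:
carry_out(
  motion=[
    [0,0,0,0,0,-0.05,0],
    [0,0,0,0,0,-0.05,0],
    [0,0,0,0,0,0,0],
    [0,0,0,0,0,0,0],
  ],
)

```text
time_s: 10.95
position: [0.5819, 0.0167, 0.2905]
eef_rot: [[0.773, 0.635, 0.001], [0.635, -0.773, 0.0], [0.001, 0.0, -1.0]]
force: [5.0, -0.4, 4.4]
width: 0.0267
gripper_force: 30.0
```

```bash
python3 st.py; python3 - <<'E'
from h import *
f=r.grab_frame("top");save(cv2.resize(f["frame"][128:188,212:272],(600,600),interpolation=cv2.INTER_CUBIC),"k2.png")
E
```

```text
10.95 [0.5819 0.0167 0.2905] F [ 4.9759 -0.3776  4.3735] M [-0.0912 -0.8448  0.3181] xang 39.38370997399697 0.02670375212069088 29.984537959098816 q6 47.20962842162562 tau6 0.6542685627937317
```

The moment is rising (−0.04 → +0.32 N m), so it looks seated. I'll let go and look at the index line before backing off.

Request:
carry_out(
  motion=[
    [0,0,0,0,0,0,0.8],
    [0,0,0,0,0,0,0.8],
    [0,0,0,0,0,0,0.8],
    [0,0,0,0,0,0,0.8],
    [0,0,2,0,0,0,0.8],
    [0,0,3,0,0,0,0.8],
    [0,0,3,0,0,0,0.8],
    [0,4,0,0,0,0,0.8],
    [0,4,0,0,0,0,0.8],
    [0,4,0,0,0,0,0.8],
    [0,4,0,0,0,0,0.8],
    [0,4,0,0,0,0,0.8],
    [0,0,0,0,0,0,0.8],
  ],
)

```text
time_s: 12.08
position: [0.5802, 0.2233, 0.3696]
eef_rot: [[0.771, 0.637, -0.002], [0.637, -0.771, 0.003], [0.0, -0.003, -1.0]]
force: [1.2, -0.5, -0.4]
width: 0.0685
gripper_force: 0.0
```

```bash
python3 st.py; python3 - <<'E'
from h import *
f=r.grab_frame("top");save(cv2.resize(f["frame"][128:188,212:272],(600,600),interpolation=cv2.INTER_CUBIC),"k3.png")
E
```

```text
12.0833 [0.5802 0.2233 0.3696] F [ 1.2317 -0.4912 -0.3974] M [-0.0105 -0.0292  0.0007] xang 39.53492953657221 0.06850868268631935 0.0 q6 66.72421570778295 tau6 1.4363155514001846
```

View pics/k3.png

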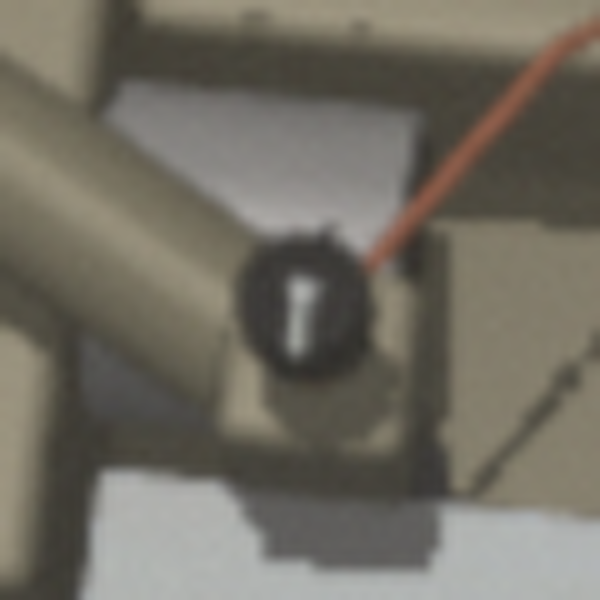

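The index line runs from axis crop (303,290) to (297,350), i.e. along the machine's −x, so it is seated. Regripping and backing off 1.57 rad.

Request:
carry_out(
  motion=[
    [0,-4,0,0,0,0,0.7],
    [0,-4,0,0,0,0,0.7],
    [0,-4,0,0,0,0,0.7],
    [0,-4,0,0,0,0,0.7],
    [0,-4,0,0,0,0,0.7],
    [0,0,0,0,0,0,0.7],
    [0,0,0,0,0,0,0.7],
    [0,0,-3,0,0,0,0.7],
    [0,0,-3,0,0,0,0.7],
    [0,0,-1,0,0,0,0.7],
    [0,0,-1,0,0,0,0.7],
    [0,0,0,0,0,0,0.7],
    [0,0,0,0,0,0,0],
  ],
  squeeze=35,
)

```text
time_s: 13.22
position: [0.5818, 0.0171, 0.2911]
eef_rot: [[0.775, 0.632, 0.0], [0.632, -0.775, 0.0], [0.0, 0.0, -1.0]]
force: [0.0, -0.1, 0.5]
width: 0.0493
gripper_force: 0.0
```

Request:
carry_out(
  motion=[
    [0,0,0,0,0,0,0],
    [0,0,0,0,0,0,0],
    [0,0,0,0,0,0,0],
    [0,0,0,0,0,0,0],
    [0,0,0,0,0,0,0],
    [0,0,0,0,0,0,0],
  ],
)

```text
time_s: 13.72
position: [0.5824, 0.0169, 0.2926]
eef_rot: [[0.775, 0.632, 0.003], [0.632, -0.775, 0.0], [0.003, 0.002, -1.0]]
force: [-1.1, 2.3, 6.2]
width: 0.0268
gripper_force: 34.4
```

```bash
python3 st.py
```

```text
13.7167 [0.5824 0.0169 0.2926] F [-1.0551  2.3065  6.2186] M [0.2881 0.2887 0.0666] xang 39.19607457163194 0.02678251874105808 34.384358525276184 q6 47.41034458967482 tau6 0.014511003973893821
```

Request:
carry_out(
  motion=[
    [0,0,0,0,0,0.12,0],
    [0,0,0,0,0,0.12,0],
    [0,0,0,0,0,0.12,0],
    [0,0,0,0,0,0.12,0],
    [0,0,0,0,0,0.12,0],
    [0,0,0,0,0,0.12,0],
    [0,0,0,0,0,0.12,0],
    [0,0,0,0,0,0.12,0],
    [0,0,0,0,0,0.12,0],
    [0,0,0,0,0,0.12,0],
    [0,0,0,0,0,0.12,0],
    [0,0,0,0,0,0.12,0],
    [0,0,0,0,0,0.12,0],
    [0,0,0,0,0,0.01,0],
    [0,0,0,0,0,0,0],
    [0,0,0,0,0,0,0],
  ],
)

```text
time_s: 15.05
position: [0.5818, 0.017, 0.2929]
eef_rot: [[-0.632, 0.775, 0.002], [0.775, 0.632, 0.0], [-0.001, 0.002, -1.0]]
force: [-7.5, 3.3, 9.4]
width: 0.0268
gripper_force: 34.9
```

```bash
python3 st.py
```

```text
15.05 [0.5818 0.017  0.2929] F [-7.5368  3.2925  9.3857] M [0.3551 1.1017 0.0473] xang 129.1643167027911 0.02680910627645802 34.8570317029953 q6 -42.553945999057476 tau6 -0.046806070022284985
```

Request:
carry_out(
  motion=[
    [0,0,0,0,0,0,0.8],
    [0,0,0,0,0,0,0.8],
    [0,0,0,0,0,0,0.8],
    [0,0,0,0,0,0,0.8],
    [0,0,2,0,0,0,0.8],
    [0,0,3,0,0,0,0.8],
    [0,0,3,0,0,0,0.8],
    [0,4,0,0,0,0,0.8],
    [0,4,0,0,0,0,0.8],
    [0,4,0,0,0,0,0.8],
    [0,4,0,0,0,0,0.8],
    [0,4,0,0,0,0,0.8],
    [0,0,0,0,0,0,0.8],
  ],
)

```text
time_s: 16.13
position: [0.5805, 0.2233, 0.3698]
eef_rot: [[-0.636, 0.772, -0.001], [0.772, 0.636, 0.003], [0.003, 0.001, -1.0]]
force: [0.7, 0.2, -0.2]
width: 0.0684
gripper_force: 0.0
```

```bash
python3 st.py; python3 - <<'E'
from h import *
k3=cv2.imread("pics/k3.png")
f=r.grab_frame("top");save(cv2.resize(f["frame"][128:188,212:272],(600,600),interpolation=cv2.INTER_CUBIC),"k4.png")
k4=cv2.imread("pics/k4.png")
# rim-ward end and axis end of index line by weighted PCA of bright pixels near the knob
for n,k in(("k3",k3),("k4",k4)):
    g=cv2.cvtColor(k,cv2.COLOR_BGR2GRAY).astype(float)
    yy,xx=np.mgrid[:600,:600];w=np.where(np.hypot(xx-306,yy-305)<52,np.clip(g-95,0,None),0)
    c=np.array([(w*xx).sum(),(w*yy).sum()])/w.sum()
    C=np.cov(np.c_[xx.ravel(),yy.ravel()].T,aweights=w.ravel());e,v=np.linalg.eigh(C);d=v[:,1]
    print(n,c,e,"line dir (img deg)",np.degrees(np.arctan2(d[1],d[0])))
cv2.imwrite("pics/k34.png",np.hstack([k3[150:450,150:450],k4[150:450,150:450]]))
E
```

```text
16.1333 [0.5805 0.2233 0.3698] F [ 0.7113  0.1893 -0.2465] M [ 0.0485 -0.0376 -0.0113] xang 129.46071109525695 0.0683788046731803 0.0 q6 -23.204926686435105 tau6 1.437954157590866
k3 [299.29930791 310.17130008] [ 35.09411702 434.39145851] line dir (img deg) 96.8737388455651
k4 [317.58436418 292.45053627] [ 36.11079307 377.5664287 ] line dir (img deg) -173.57726551698778
```

View pics/k34.png

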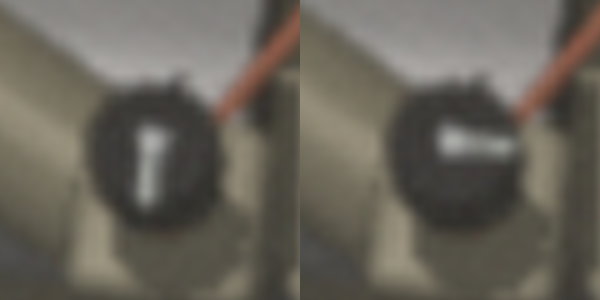

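The index line has gone from 96.9° to 6.4° in the image, a 90.4° back-off. Regripping there to hold.

Request:
carry_out(
  motion=[
    [0,-4,0,0,0,0,0.7],
    [0,-4,0,0,0,0,0.7],
    [0,-4,0,0,0,0,0.7],
    [0,-4,0,0,0,0,0.7],
    [0,-4,0,0,0,0,0.7],
    [0,0,0,0,0,0,0.7],
    [0,0,0,0,0,0,0.7],
    [0,0,-3,0,0,0,0.7],
    [0,0,-3,0,0,0,0.7],
    [0,0,-1,0,0,0,0.7],
    [0,0,-1,0,0,0,0.7],
    [0,0,0,0,0,0,0.7],
    [0,0,0,0,0,0,0],
  ],
  squeeze=40,
)

```text
time_s: 17.27
position: [0.5819, 0.0171, 0.2911]
eef_rot: [[-0.632, 0.775, 0.0], [0.775, 0.632, -0.0], [-0.0, 0.0, -1.0]]
force: [-0.0, 0.7, -0.1]
width: 0.0493
gripper_force: 0.0
```

Request:
carry_out(
  motion=[
    [0,0,0,0,0,0,0],
    [0,0,0,0,0,0,0],
    [0,0,0,0,0,0,0],
    [0,0,0,0,0,0,0],
    [0,0,0,0,0,0,0],
    [0,0,0,0,0,0,0],
    [0,0,0,0,0,0,0],
    [0,0,0,0,0,0,0],
  ],
)

```text
time_s: 17.93
position: [0.5822, 0.0165, 0.2927]
eef_rot: [[-0.631, 0.776, 0.003], [0.776, 0.631, -0.0], [-0.002, 0.002, -1.0]]
force: [-4.4, -0.8, 7.5]
width: 0.0266
gripper_force: 39.3
```

```bash
python3 st.py; python3 - <<'E'
from h import *
s=r.get_state()
if s["gripper_force"]>30 and .025<s["width"]<.03: print(r.hand_in())
E
```

```text
17.9333 [0.5822 0.0165 0.2927] F [-4.411  -0.8478  7.5087] M [-0.123   0.6447 -0.0046] xang 129.12995211461046 0.026641080126752637 39.25412356853485 q6 -42.542860886562806 tau6 0.0317643815651536
the job is handed in; nothing more can be done
None
```

The job is handed in at 18 s: I pressed the larger oiler's cap fully and it sprang back, then seated the thumbscrew and backed it off about 90° by its index line, and the gripper still holds it at about 39 N.

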